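# Connecting rods from the wash rack to the build rack, in reverse order

### The arm

A 7-joint arm with a two-finger parallel gripper is mounted at the origin on the work surface. World frame = base frame: x ahead of the robot, y to its left, z up, the work surface at z = 0. Lengths are in mm, angles in rad, forces in N, time in s.
With the tool pointing down it reaches from about 400 to 875 mm from the base axis. Payload 4.4 kg.
Tool frame: the origin (TCP) lies at the very end of the fingers, on their centre line; the grasp point (between the pads) lies 19 mm behind it; z points along the fingers, y is the line along which they close (so a half turn about z gives the same grasp; the last joint's range is limited). The gripper opens to 85 mm and grips with 20 to 120 N. Pads are 22 mm wide; open, the fingers measure 114 mm over their backs; the gripper's body (76 mm by 85 mm) begins 54 mm behind the grasp point. The pads swing forward as they close: fully open they stand 13 mm farther back than shut.
Start: joints at [-1.357, 0.628, 0.038, 1.517, -0.027, 0.996, -0.02], TCP at [179.482, 624.743, 231.313] pointing down, gripper open.
Joint ranges: [-3.06, 3.06], [-0.37, 2.12], [-1.25, 1.32], [0.18, 2.47], [-1.1, 4.24], [0.23, 1.98], [-2.94, 2.94]. Speed limits (rad/s): [2.57, 2.57, 3.14, 3.14, 3.14, 3.14, 3.14].

### API

Orientations are given as [roll, pitch, yaw] about the fixed x, y, z axes, in that order (R = Rz(yaw) Ry(pitch) Rx(roll)).
In Python, from cell import ctrl gives the robot as it stands.
- The arm moves only by the tool jog_arm, never from a script. Its argument "plan" is a list of rows, each an object of numbers: "tx", "ty", "tz": the shift along the tool's x, y, z as a fraction of full scale; "wx", "wy", "wz": the turn, a rotation vector about the tool's x, y, z as a fraction of full scale; "claw": the closure, from 0 (fully open) to 1 (shut). In form: [{"tx": .., "ty": .., "tz": .., "wx": .., "wy": .., "wz": .., "claw": ..}, ...]. A call has 1 to 12 rows; each row is the pose to reach, as a shift and turn from the pose commanded when the call began, along the tool's axes at that moment; what a row does not reach only later rows make up. Full scale, the value 1, is 300 mm for a shift and 90 degrees for a turn. A row lasts 1/10 s, in which the tool goes at most 50 mm and 8.59 degrees, less where a joint would pass 70% of its speed; a pose out of reach is approached as far as the arm can. A call with a number of a shift or a turn outside -1 to 1 is refused whole. A call with a gripper value outside its range is refused whole. The fingers move at their own pace and stop on an object; the grip force is fixed at half the most. Time passes only in rows, so rows that repeat a pose let the fingers close. It gives the time, the measured TCP pose, the force, the opening and the grip force at its end, in the units of the state.
- ctrl.read_state(): the state, without advancing time (a new reading comes with each control period).
- ctrl.get_image(name): name is "side" or "top" or "wrist"; returns a dict with "img" (420x560x3 uint8, red, green, blue), "depth" (420x560 float32, mm along the optical axis (not along the pixel's ray), 0 where there is no reading), "fx", "fy", "cx", "cy" (pixels), "position" and "orientation" of the camera in the world; the wrist camera has in their place "hand_eye" (4x4, takes a point from camera to tool coordinates, whose origin is the TCP and whose axes are the flange's). Camera axes: x right, y down, z forward; pixel columns grow to the right and rows downward; lengths in mm; the calibration is good to about 2 mm. A picture is of the moment at which its call begins: read the wrist's pose just before it.
- ctrl.finish_job(): hands the job in; it is judged then, once.
Trained networks look in a picture, given as the dict that the camera call returned (one of the last four; its "shot" number tells which), for a name from the list of things; names that differ only in an ending like _2 or _b are one class to them, and where a whole thing is asked for, a point or a joint stands for the part that bears it (a point fixed in the world has none). Each returns a list of dicts, best first, with "score" (0 to 1); they miss things now and then, are a little off and sometimes report something else, mostly with a low value. They report only what shows in the picture. A call takes as long as a camera call.
- ctrl.trace(picture, thing): "pixels" (420x560 bool, what is visible of it) and "extent" ([centre column, centre row, width, height] in pixels, round what is visible of it).
The state is a dict: "clock": time; "qpos": joint angles; "qd": joint speeds; "tau": joint torques, N m; "eef_pos": TCP position; "tool_rot": TCP orientation; "force": force on the tool from outside, world axes, zero at the start; "torque": the same for the moment, N m; "width": finger opening in mm; "gripper_force": force on a finger pad.
Only numpy, scipy, OpenCV 4.12 (cv2) and the standard library are available. Lean on these libraries where they do the work, as an engineer would, in place of code of your own. Each camera call takes 0.05 s, during which the arm holds its last target. There are 200 camera calls.

### The job

Move the four connecting rods from the wash rack with the colour-tabbed holders to the empty build rack in reverse order: the rod nearest the robot goes to the place farthest from the robot, the next to the next, and so on, until the farthest rod lies in the nearest place. Without dropping any, lay each rod down flat and square across both wooden rails, its painted shank mid-way between them (which way its big end points does not matter), one rod between each two pairs of brass nibs. Leave the grinder, the tin and the brush where they are.

Things in the scene. Friction and masses are not known exactly. Their poses are not given: they have to be found in the camera images.
- red_mid (a point): Loose steel connecting rod, shank painted red, lying flat, 132 mm long, 18 mm thick, 0.3 kg. Point: grip point on the shank, 9 mm above the underside. y axis along the rod: big-end ring (44 mm across) centred 40 mm to -y, small-end ring (28 mm across) 56 mm to +y; between them (y -20 to 43 mm) the shank, 14 mm wide along x, 12 mm thick. Grip with fingers closing along x; z is up
- yellow_mid (a point): Loose steel connecting rod, shank painted yellow, lying flat, 132 mm long, 18 mm thick, 0.3 kg. Point: grip point on the shank, 9 mm above the underside. y axis along the rod: big-end ring (44 mm across) centred 40 mm to -y, small-end ring (28 mm across) 56 mm to +y; between them (y -20 to 43 mm) the shank, 14 mm wide along x, 12 mm thick. Grip with fingers closing along x; z is up
- green_mid (a point): Loose steel connecting rod, shank painted green, lying flat, 132 mm long, 18 mm thick, 0.3 kg. Point: grip point on the shank, 9 mm above the underside. y axis along the rod: big-end ring (44 mm across) centred 40 mm to -y, small-end ring (28 mm across) 56 mm to +y; between them (y -20 to 43 mm) the shank, 14 mm wide along x, 12 mm thick. Grip with fingers closing along x; z is up
- blue_mid (a point): Loose steel connecting rod, shank painted blue, lying flat, 132 mm long, 18 mm thick, 0.3 kg. Point: grip point on the shank, 9 mm above the underside. y axis along the rod: big-end ring (44 mm across) centred 40 mm to -y, small-end ring (28 mm across) 56 mm to +y; between them (y -20 to 43 mm) the shank, 14 mm wide along x, 12 mm thick. Grip with fingers closing along x; z is up
- holder_red: Fixed black holder with red end tabs on the wash rack, where the red rod starts; it stays there. 46 by 172 by 5 mm foot, red tabs 12 mm high at both ends, beyond the rod, and two blocks, 24 mm wide along y, centred at y = -48 and 48 mm, tops 27 mm above the origin. Origin: centre of its underside, 5 mm above the table. y runs along the rod, x along the row
- holder_yellow: Fixed black holder with yellow end tabs on the wash rack, where the yellow rod starts; it stays there. 46 by 172 by 5 mm foot, yellow tabs 12 mm high at both ends, beyond the rod, and two blocks, 24 mm wide along y, centred at y = -48 and 48 mm, tops 27 mm above the origin. Origin: centre of its underside, 5 mm above the table. y runs along the rod, x along the row
- holder_green: Fixed black holder with green end tabs on the wash rack, where the green rod starts; it stays there. 46 by 172 by 5 mm foot, green tabs 12 mm high at both ends, beyond the rod, and two blocks, 24 mm wide along y, centred at y = -48 and 48 mm, tops 27 mm above the origin. Origin: centre of its underside, 5 mm above the table. y runs along the rod, x along the row
- holder_blue: Fixed black holder with blue end tabs on the wash rack, where the blue rod starts; it stays there. 46 by 172 by 5 mm foot, blue tabs 12 mm high at both ends, beyond the rod, and two blocks, 24 mm wide along y, centred at y = -48 and 48 mm, tops 27 mm above the origin. Origin: centre of its underside, 5 mm above the table. y runs along the rod, x along the row
- wash_rack: Fixed aluminium tray, 300 by 176 mm, left or right of the robot's middle line. It carries the four holders, in any order of colours, at x = -99, -33, 33 and 99 mm in its frame. Origin: centre of its underside, on the table; x along the row, pointing away from the robot; z up
- build_rack: Fixed plywood board, 300 by 176 by 10 mm, on the other side, empty. Two dark rails along x, 24 mm wide, at y = -48 and 48 mm, tops 32 mm up. Brass nibs, 8 mm higher, 4 mm thick, at x = -132, -66, 0, 66, 132 mm, part them into places centred at x = -99, -33, 33, 99 mm; a rod lies there along y, mid point 41 mm up. Origin: centre of underside, on the table; x away from the robot, z up

How it is judged (in metres and radians):
At the end, for the whole second after the job is handed in: Each rod lies on the build rack in the mirrored place of its holder: mid point within 13 mm along the row, 15 mm across it, 37 to 45 mm above the rack's underside, flat within 0.08 rad, square to the row within 0.25 rad (either way round), released and at rest (((x of holder_red in the frame of wash_rack between -0.119 and -0.079 m and x of red_mid in the frame of build_rack between 0.086 and 0.112 m) or (x of holder_red in the frame of wash_rack between -0.053 and -0.013 m and x of red_mid in the frame of build_rack between 0.02 and 0.046 m) or (x of holder_red in the frame of wash_rack between 0.013 and 0.053 m and x of red_mid in the frame of build_rack between -0.046 and -0.02 m) or (x of holder_red in the frame of wash_rack between 0.079 and 0.119 m and x of red_mid in the frame of build_rack between -0.112 and -0.086 m)) and y of red_mid in the frame of build_rack between -0.015 and 0.015 m and z of red_mid in the frame of build_rack between 0.037 and 0.045 m and angle between each of red_mid, yellow_mid, green_mid, blue_mid's own z axis and vertical below 0.08 rad and angle between the y axis of each of red_mid, yellow_mid, green_mid, blue_mid and the y axis of build_rack, either way round below 0.25 rad and linear speed of each of rod_red, rod_yellow, rod_green, rod_blue below 0.02 m/s and angular speed of each of rod_red, rod_yellow, rod_green, rod_blue below 0.2 rad/s and ((x of holder_yellow in the frame of wash_rack between -0.119 and -0.079 m and x of yellow_mid in the frame of build_rack between 0.086 and 0.112 m) or (x of holder_yellow in the frame of wash_rack between -0.053 and -0.013 m and x of yellow_mid in the frame of build_rack between 0.02 and 0.046 m) or (x of holder_yellow in the frame of wash_rack between 0.013 and 0.053 m and x of yellow_mid in the frame of build_rack between -0.046 and -0.02 m) or (x of holder_yellow in the frame of wash_rack between 0.079 and 0.119 m and x of yellow_mid in the frame of build_rack between -0.112 and -0.086 m)) and y of yellow_mid in the frame of build_rack between -0.015 and 0.015 m and z of yellow_mid in the frame of build_rack between 0.037 and 0.045 m and ((x of holder_green in the frame of wash_rack between -0.119 and -0.079 m and x of green_mid in the frame of build_rack between 0.086 and 0.112 m) or (x of holder_green in the frame of wash_rack between -0.053 and -0.013 m and x of green_mid in the frame of build_rack between 0.02 and 0.046 m) or (x of holder_green in the frame of wash_rack between 0.013 and 0.053 m and x of green_mid in the frame of build_rack between -0.046 and -0.02 m) or (x of holder_green in the frame of wash_rack between 0.079 and 0.119 m and x of green_mid in the frame of build_rack between -0.112 and -0.086 m)) and y of green_mid in the frame of build_rack between -0.015 and 0.015 m and z of green_mid in the frame of build_rack between 0.037 and 0.045 m and ((x of holder_blue in the frame of wash_rack between -0.119 and -0.079 m and x of blue_mid in the frame of build_rack between 0.086 and 0.112 m) or (x of holder_blue in the frame of wash_rack between -0.053 and -0.013 m and x of blue_mid in the frame of build_rack between 0.02 and 0.046 m) or (x of holder_blue in the frame of wash_rack between 0.013 and 0.053 m and x of blue_mid in the frame of build_rack between -0.046 and -0.02 m) or (x of holder_blue in the frame of wash_rack between 0.079 and 0.119 m and x of blue_mid in the frame of build_rack between -0.112 and -0.086 m)) and y of blue_mid in the frame of build_rack between -0.015 and 0.015 m and z of blue_mid in the frame of build_rack between 0.037 and 0.045 m); the robot touches nothing.
It fails at once if the angle grinder is pushed away (distance of grinder from where it was at the start of the episode above 0.03 m).
It fails at once if the tin is pushed away (distance of tin from where it was at the start of the episode above 0.03 m).
It fails at once if the brush is pushed away (distance of brush from where it was at the start of the episode above 0.03 m).
It fails at once if a rod is dropped: let go more than 30 mm above where it lies ((height (world z) of red_mid above 0.071 m and contact force between rod_red and the fingers below 0.1 N) or (height (world z) of yellow_mid above 0.071 m and contact force between rod_yellow and the fingers below 0.1 N) or (height (world z) of green_mid above 0.071 m and contact force between rod_green and the fingers below 0.1 N) or (height (world z) of blue_mid above 0.071 m and contact force between rod_blue and the fingers below 0.1 N)).
It also fails if it takes over 90 s, if anything falls off the work surface, if the arm or the gripper's body presses on something with over 40 N, if the wrist force passes 120 N, or if a joint passes its speed limit or range.

## Working session

There is one attempt and no reset: what is moved stays moved. The work goes in short steps, Python scripts to look and compute and a tool call to move; the robot and the scene stay as the last step left them, time stands still between calls to the robot, and variables do not carry over. Pictures are saved under pics/ and viewed, at most 14 in all, crops included, and the job is handed in when it is done.

Besides the shell and the picture viewer there is one more tool, called after "Request:" in YAML: its name, and indented under it one key for each argument. jog_arm: Moves the arm, as the interface text tells. Shift numbers are shares of 300 mm and turn numbers shares of 90 degrees, none past 1 either way. Its arguments: {"type":"object","properties":{"plan":{"type":"array"}},"required":["plan"]}

```bash
mkdir -p pics; ls
cat > h.py <<'E'
import numpy as np, cv2
from cell import ctrl
from scipy.spatial.transform import Rotation as R
def rot(o):
    o=np.array(o,float)
    if o.shape==(3,3): return o
    return R.from_euler('xyz',o).as_matrix() if o.size==3 else R.from_quat(o).as_matrix()
def cam(name):
    s=ctrl.read_state(); p=ctrl.get_image(name)
    if name=='wrist':
        H=np.array(p['hand_eye']); T=np.eye(4); T[:3,:3]=rot(s['tool_rot']); T[:3,3]=s['eef_pos']; M=T@H
    else:
        M=np.eye(4); M[:3,:3]=rot(p['orientation']); M[:3,3]=p['position']
    return p,M
def pts(p,M,mask):
    v,u=np.nonzero(mask&(p['depth']>0)); d=p['depth'][v,u]
    c=np.stack([(u-p['cx'])/p['fx']*d,(v-p['cy'])/p['fy']*d,d,np.ones_like(d)])
    return (M@c)[:3].T
def save(p,n): cv2.imwrite('pics/'+n,p['img'][:,:,::-1])
E
python3 - <<'E'
from h import *
s=ctrl.read_state(); print({k:np.round(v,3) for k,v in s.items()})
p,M=cam('top'); save(p,'top.png'); print(p['orientation'],p['position'])
for c in ['red','yellow','green','blue']:
    for n in ['%s_mid'%c,'holder_%s'%c]:
        for r in ctrl.trace(p,n)[:2]:
            P=pts(p,M,r['pixels']); print(n,round(r['score'],2),np.round(r['extent']),np.round(np.median(P,0)),np.round(P.min(0)),np.round(P.max(0)))
for n in ['wash_rack','build_rack']:
    for r in ctrl.trace(p,n)[:2]:
        P=pts(p,M,r['pixels']); print(n,round(r['score'],2),np.round(r['extent']),np.round(P.mean(0)), cv2.minAreaRect(P[:,:2].astype(np.float32)))
E
```

```text
pics
{'clock': np.float64(0.0), 'qpos': array([-1.357,  0.629,  0.038,  1.518, -0.027,  0.996, -0.02 ]), 'qd': array([-0.001,  0.001,  0.   ,  0.003,  0.001, -0.   , -0.   ]), 'tau': array([ 1.0000e-03, -5.6341e+01,  1.2260e+00, -1.9344e+01,  1.1000e-02,
        1.0000e-02,  0.0000e+00]), 'eef_pos': array([179.287, 624.12 , 230.391]), 'tool_rot': array([-3.14 ,  0.   ,  2.862]), 'force': array([ 0.002, -0.399,  0.284]), 'torque': array([-0.002, -0.018,  0.008]), 'gripper_force': np.float64(0.0), 'width': np.float64(85.569)}
[-3.02800046 -0.00623937 -1.57010531] [435.44729437 -18.76006501 917.67312252]
red_mid 0.97 [347. 272.  69.  25.] [ 439. -175.   48.] [ 414. -227.    9.] [456. -96.  53.]
holder_red 0.56 [347. 268.  93.  31.] [ 439. -158.   15.] [ 405. -251.    5.] [471. -77.  49.]
holder_red 0.5 [362. 171.  85.  34.] [ 627. -188.   15.] [ 599. -279.    1.] [ 668. -107.   51.]
yellow_mid 0.95 [350. 234.  67.  29.] [ 504. -177.   48.] [ 475. -232.    8.] [ 527. -103.   54.]
holder_yellow 0.57 [353. 234.  87.  36.] [ 499. -165.   15.] [ 469. -261.    3.] [538. -86.  50.]
green_mid 0.75 [362. 169.  66.  22.] [ 635. -208.   47.] [ 606. -261.    2.] [ 663. -127.   53.]
holder_green 0.89 [361. 170.  89.  36.] [ 627. -188.   14.] [ 599. -279.    2.] [ 668. -105.   38.]
blue_mid 0.58 [357. 204.  70.  26.] [ 567. -187.   47.] [ 538. -252.    5.] [ 593. -112.   54.]
holder_blue 0.76 [356. 200.  86.  34.] [ 564. -175.   15.] [ 535. -271.    2.] [602. -96.  36.]
wash_rack 0.67 [352. 218. 109. 157.] [ 526. -179.    4.] ((536.1561889648438, -181.30825805664062), (179.82901000976562, 303.38909912109375), 81.21397399902344)
build_rack 0.89 [183. 221. 102. 161.] [531. 166.  16.] ((535.5006103515625, 169.32870483398438), (305.5721435546875, 180.22015380859375), 8.274518966674805)
```

View pics/top.png

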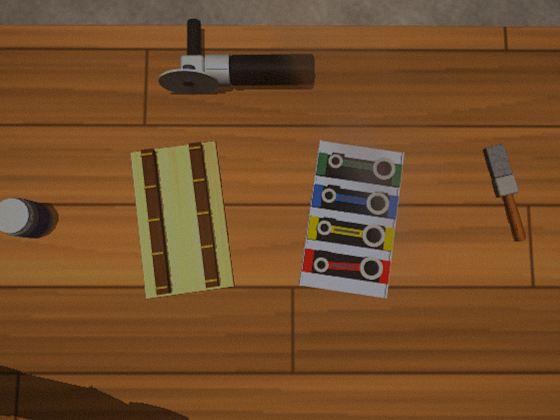

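Run:
```python
from h import *
p,M=cam('side'); save(p,'side.png')
```

```text
(no output)
```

View pics/side.png

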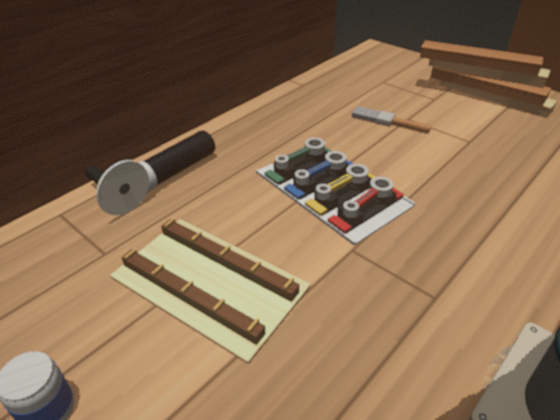

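The top view shows the wash rack at about (352,218), with rods red, yellow, blue and green from near to far. The build rack is at about (183,221). The grinder is beyond both, the tin is left at (20,217) and the brush is right at (505,190). First I'll go above the build rack.

```bash
cat >> h.py <<'E'
def row(t,yaw,pos0=None,yaw0=None):
    "jog row from commanded pose (pos0,yaw0) to target t,yaw, tool kept down"
    s=ctrl.read_state(); R0=rot(s['tool_rot']); p0=s['eef_pos'] if pos0 is None else np.array(pos0,float)
    if yaw0 is not None: R0=rot([np.pi,0,yaw0])
    d=R0.T@(np.array(t,float)-p0)/300
    w=R.from_matrix(R0.T@rot([np.pi,0,yaw])).as_rotvec()/(np.pi/2)
    print('t',np.round(d,3),'w',np.round(w,3))
E
python3 - <<'E'
from h import *
p0=[179.482,624.743,231.313]
row([340,400,260],2.2,p0,2.862)
row([480,170,300],1.71,[340,400,260],2.2)
E
```

```text
t [-0.721 -0.572 -0.096] w [ 0.    -0.     0.421]
t [-0.894 -0.074 -0.133] w [ 0.    -0.     0.312]
```

Request:
jog_arm:
  plan:
    - {"tx": -0.721,"ty": -0.572,"tz": -0.096,"wz": 0.421,"claw": 0.5}
    - {"tx": -0.721,"ty": -0.572,"tz": -0.096,"wz": 0.421,"claw": 0.5}
    - {"tx": -0.721,"ty": -0.572,"tz": -0.096,"wz": 0.421,"claw": 0.5}
    - {"tx": -0.721,"ty": -0.572,"tz": -0.096,"wz": 0.421,"claw": 0.5}
    - {"tx": -0.721,"ty": -0.572,"tz": -0.096,"wz": 0.421,"claw": 0.5}
    - {"tx": -0.721,"ty": -0.572,"tz": -0.096,"wz": 0.421,"claw": 0.5}
    - {"tx": -0.721,"ty": -0.572,"tz": -0.096,"wz": 0.421,"claw": 0.5}

```text
invalid input at $.plan[0]: expected keys tx, ty, tz, wx, wy, wz, claw
```

Request:
jog_arm:
  plan:
    - {"tx": -0.894,"ty": -0.074,"tz": -0.133,"wz": 0.312,"claw": 0.5}
    - {"tx": -0.894,"ty": -0.074,"tz": -0.133,"wz": 0.312,"claw": 0.5}
    - {"tx": -0.894,"ty": -0.074,"tz": -0.133,"wz": 0.312,"claw": 0.5}
    - {"tx": -0.894,"ty": -0.074,"tz": -0.133,"wz": 0.312,"claw": 0.5}
    - {"tx": -0.894,"ty": -0.074,"tz": -0.133,"wz": 0.312,"claw": 0.5}
    - {"tx": -0.894,"ty": -0.074,"tz": -0.133,"wz": 0.312,"claw": 0.5}
    - {"tx": -0.894,"ty": -0.074,"tz": -0.133,"wz": 0.312,"claw": 0.5}
    - {"tx": -0.894,"ty": -0.074,"tz": -0.133,"wz": 0.312,"claw": 0.5}

```text
invalid input at $.plan[0]: expected keys tx, ty, tz, wx, wy, wz, claw
```

Run:
```python
from h import *
p,M=cam('wrist'); save(p,'w1.png'); print(M.round(2), p['fx'], np.round(p['hand_eye'],2))
np.savez('w1.npz',img=p['img'],depth=p['depth'],M=M,k=[p['fx'],p['fy'],p['cx'],p['cy']])
for r in ctrl.trace(p,'build_rack')[:1]:
    P=pts(p,M,r['pixels']); print(round(r['score'],2),np.round(r['extent']), cv2.minAreaRect(P[:,:2].astype(np.float32)))
    Q=P[(P[:,2]>26)&(P[:,2]<36)]; print(len(Q),cv2.minAreaRect(Q[:,:2].astype(np.float32)), np.median(Q,0))
```

```text
[[ 2.8000e-01  9.2000e-01  2.9000e-01  1.0635e+02]
 [ 9.6000e-01 -2.6000e-01 -8.0000e-02  6.4656e+02]
 [ 0.0000e+00  3.0000e-01 -9.6000e-01  3.7289e+02]
 [ 0.0000e+00  0.0000e+00  0.0000e+00  1.0000e+00]] 304.32703850194514 [[  -0.     -0.96   -0.3    76.31]
 [   1.     -0.      0.      0.8 ]
 [  -0.     -0.3     0.96 -141.56]
 [   0.      0.      0.      1.  ]]
0.62 [ 97. 411.  27.  18.] ((448.53900146484375, 243.23275756835938), (36.14076614379883, 34.810302734375), 61.741397857666016)
0 ((0.0, 0.0), (0.0, 0.0), 0.0) [nan nan nan]
  return _methods._mean(a, axis=axis, dtype=dtype,
  ret = um.true_divide(
```

View pics/w1.png

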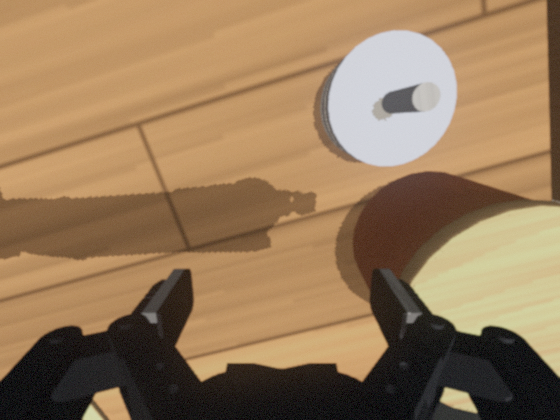

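No motion happened because every row needs all the keys. The wrist view is still at the start pose and shows a lid and a cylinder to the right, away from my path.

Request:
jog_arm:
  plan:
    - {"tx": -0.721,"ty": -0.572,"tz": -0.096,"wx": 0,"wy": 0,"wz": 0.421,"claw": 0.5}
    - {"tx": -0.721,"ty": -0.572,"tz": -0.096,"wx": 0,"wy": 0,"wz": 0.421,"claw": 0.5}
    - {"tx": -0.721,"ty": -0.572,"tz": -0.096,"wx": 0,"wy": 0,"wz": 0.421,"claw": 0.5}
    - {"tx": -0.721,"ty": -0.572,"tz": -0.096,"wx": 0,"wy": 0,"wz": 0.421,"claw": 0.5}
    - {"tx": -0.721,"ty": -0.572,"tz": -0.096,"wx": 0,"wy": 0,"wz": 0.421,"claw": 0.5}
    - {"tx": -0.721,"ty": -0.572,"tz": -0.096,"wx": 0,"wy": 0,"wz": 0.421,"claw": 0.5}
    - {"tx": -0.721,"ty": -0.572,"tz": -0.096,"wx": 0,"wy": 0,"wz": 0.421,"claw": 0.5}

```text
clock: 1.4
eef_pos: [343.6, 395.9, 261.1]
tool_rot: [3.14, 0.002, 2.192]
force: [-0.6, 0.2, 0.3]
width: 42.7
gripper_force: 0.0
```

Request:
jog_arm:
  plan:
    - {"tx": -0.894,"ty": -0.074,"tz": -0.133,"wx": 0,"wy": 0,"wz": 0.312,"claw": 0.5}
    - {"tx": -0.894,"ty": -0.074,"tz": -0.133,"wx": 0,"wy": 0,"wz": 0.312,"claw": 0.5}
    - {"tx": -0.894,"ty": -0.074,"tz": -0.133,"wx": 0,"wy": 0,"wz": 0.312,"claw": 0.5}
    - {"tx": -0.894,"ty": -0.074,"tz": -0.133,"wx": 0,"wy": 0,"wz": 0.312,"claw": 0.5}
    - {"tx": -0.894,"ty": -0.074,"tz": -0.133,"wx": 0,"wy": 0,"wz": 0.312,"claw": 0.5}
    - {"tx": -0.894,"ty": -0.074,"tz": -0.133,"wx": 0,"wy": 0,"wz": 0.312,"claw": 0.5}
    - {"tx": -0.894,"ty": -0.074,"tz": -0.133,"wx": 0,"wy": 0,"wz": 0.312,"claw": 0.5}
    - {"tx": -0.894,"ty": -0.074,"tz": -0.133,"wx": 0,"wy": 0,"wz": 0.312,"claw": 0.5}

```text
clock: 2.2
eef_pos: [479.6, 171.5, 299.8]
tool_rot: [-3.141, -0.001, 1.711]
force: [0.1, 0.8, 0.6]
width: 42.9
gripper_force: 0.0
```

Run:
```python
from h import *
p,M=cam('wrist'); save(p,'w2.png')
s=ctrl.read_state(); print(s['clock'],s['eef_pos'],s['tool_rot'],s['width'])
for r in ctrl.trace(p,'build_rack')[:1]:
    P=pts(p,M,r['pixels']); print(round(r['score'],2),np.round(r['extent']), cv2.minAreaRect(P[:,:2].astype(np.float32)))
    Q=P[(P[:,2]>26)&(P[:,2]<36)]; print(len(Q),cv2.minAreaRect(Q[:,:2].astype(np.float32)), np.median(Q,0))
```

```text
2.25 [479.13150622 172.19101504 299.62957655] [-3.14056042e+00 -1.17956604e-03  1.71286420e+00] 42.98228247234252
0.7 [324. 179. 223. 126.] ((539.938232421875, 168.84130859375), (314.64410400390625, 180.40011596679688), 7.72079610824585)
6978 ((536.365478515625, 170.62991333007812), (290.7955322265625, 119.58544921875), 8.036437034606934) [534.89167314 198.22060916  31.00019066]
```

View pics/w2.png

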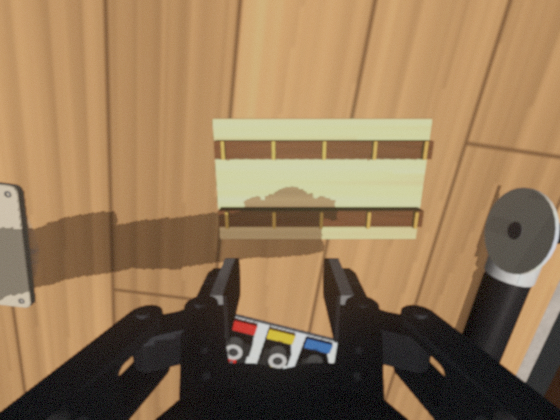

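The build rack is in view (rails at rows 150 and 219, nibs at columns 222 to 429). The depth fit gives its centre at about (536,170) and yaw 0.14. Next I'll go above the wash rack.

Run:
```python
from h import *
row([500,-120,300],1.42,[480,170,300],1.71)
s=ctrl.read_state();p,M=cam('wrist')
px=np.array([[222,150],[273,150],[324,150],[376,150],[428,150],[226,219],[322,219],[369,218],[417,219]])
for u,v in px:
    d=M[:3,:3]@[(u-p['cx'])/p['fx'],(v-p['cy'])/p['fy'],1]; k=(38-M[2,3])/d[2]; print((M[:3,3]+k*d).round(1))
```

```text
t [-0.967 -0.068 -0.   ] w [-0.    -0.     0.185]
[396.6 200.7  38. ]
[462.3 210.1  38. ]
[528.  219.6  38. ]
[595.  229.2  38. ]
[661.9 238.9  38. ]
[410.2 107.2  38. ]
[542.6 126.3  38. ]
[607. 137.  38.]
[673.5 145.1  38. ]
```

Request:
jog_arm:
  plan:
    - {"tx": -0.967,"ty": -0.068,"tz": 0,"wx": 0,"wy": 0,"wz": 0.185,"claw": 0.5}
    - {"tx": -0.967,"ty": -0.068,"tz": 0,"wx": 0,"wy": 0,"wz": 0.185,"claw": 0.5}
    - {"tx": -0.967,"ty": -0.068,"tz": 0,"wx": 0,"wy": 0,"wz": 0.185,"claw": 0.5}
    - {"tx": -0.967,"ty": -0.068,"tz": 0,"wx": 0,"wy": 0,"wz": 0.185,"claw": 0.5}
    - {"tx": -0.967,"ty": -0.068,"tz": 0,"wx": 0,"wy": 0,"wz": 0.185,"claw": 0.5}
    - {"tx": -0.967,"ty": -0.068,"tz": 0,"wx": 0,"wy": 0,"wz": 0.185,"claw": 0.5}
    - {"tx": -0.967,"ty": -0.068,"tz": 0,"wx": 0,"wy": 0,"wz": 0.185,"claw": 0.5}
    - {"tx": -0.967,"ty": -0.068,"tz": 0,"wx": 0,"wy": 0,"wz": 0.185,"claw": 0.5}

```text
clock: 3.15
eef_pos: [500.1, -119.2, 299.7]
tool_rot: [-3.141, -0.001, 1.42]
force: [0.4, 0.8, -0.0]
width: 42.8
gripper_force: 0.0
```

Run:
```python
from h import *
p,M=cam('wrist'); save(p,'w3.png')
for c in ['red','yellow','green','blue']:
    for r in ctrl.trace(p,c+'_mid')[:2]:
        P=pts(p,M,r['pixels']); P=P[P[:,2]>38]; (cx,cy),(w,h),a=cv2.minAreaRect(P[:,:2].astype(np.float32))
        print(c,round(r['score'],2),np.round(r['extent']),np.round([cx,cy,w,h,a],1))
for r in ctrl.trace(p,'wash_rack')[:1]:
    P=pts(p,M,r['pixels']); print(cv2.minAreaRect(P[:,:2].astype(np.float32)))
```

```text
red 0.71 [246. 214.  36. 100.] [ 442.2 -159.9  130.3   50.8   77.4]
yellow 0.78 [292. 212.  40.  93.] [ 505.  -165.6  131.8   43.2   81.9]
yellow 0.5 [290. 207.  33. 116.] [0. 0. 0. 0. 0.]
green 0.85 [385. 215.  39.  98.] [ 632.7 -188.7  131.7   43.8   85.8]
blue 0.81 [335. 210.  32.  94.] [ 565.7 -173.5  129.3   43.3   83.8]
((537.3824462890625, -178.95901489257812), (181.8094940185547, 305.6942443847656), 81.61479187011719)
```

View pics/w3.png

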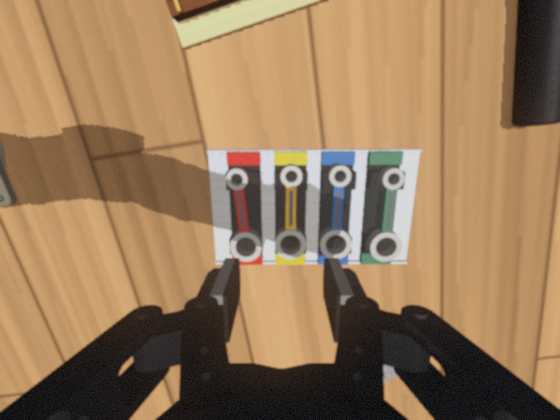

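The rods are slightly askew, with every small end toward the build rack. Ring centres (small / big):
- **red:** (237,179) / (245,246)
- **yellow:** (291,176) / (291,244)
- **blue:** (341,177) / (336,244)
- **green:** (394,179) / (385,246)

Run:
```python
from h import *
p,M=cam('wrist')
B=np.array([535.5,171]);yb=.142
c=np.array([np.cos(yb),np.sin(yb)])
def w(u,v):
    d=M[:3,:3]@[(u-p['cx'])/p['fx'],(v-p['cy'])/p['fy'],1]; k=(50-M[2,3])/d[2]; return (M[:3,3]+k*d)[:2]
pos,yaw=[500,-120,300],1.42
for n,s,b,o in [('red',(237,179),(245,246),99),('yellow',(291,176),(291,244),33),('blue',(341,177),(336,244),-33),('green',(394,179),(385,246),-99)]:
    s,b=w(*s),w(*b); d=s-b; g=b+d*40/96; psi=np.arctan2(d[1],d[0]); L=B+o*c
    print(n,'len',np.linalg.norm(d).round(1),'grip',g.round(1),'psi',psi.round(3),'place',L.round(1))
    row([*g,120],psi,pos,yaw)
    # return leg: from grip (z 150) via midpoint
    g3=np.array([*g,150]);m=np.array([*(g+L)/2,150]);ym=(psi+yb+np.pi/2)/2
    print(' leg1');row(m,ym,g3,psi);print(' leg2');row([*L,150],yb+np.pi/2,m,ym)
    pos,yaw=[*L,150],yb+np.pi/2
```

```text
red len 94.5 grip [ 439.4 -161. ] psi 1.498 place [633.5 185. ]
t [-0.166 -0.179  0.6  ] w [ 0.     0.    -0.049]
 leg1
t [0.599 0.28  0.   ] w [-0.     0.    -0.068]
 leg2
t [0.565 0.343 0.   ] w [ 0.     0.    -0.068]
yellow len 95.1 grip [ 505.8 -167.5] psi 1.432 place [568.2 175.7]
t [-1.103 -0.588  0.1  ] w [ 0.    -0.     0.179]
 leg1
t [0.581 0.024 0.   ] w [ 0.     0.    -0.089]
 leg2
t [0.572 0.105 0.   ] w [-0.     0.    -0.089]
blue len 93.8 grip [ 568.5 -177.4] psi 1.407 place [502.8 166.3]
t [-1.165 -0.166  0.1  ] w [-0.    -0.     0.195]
 leg1
t [ 0.547 -0.202 -0.   ] w [-0.     0.    -0.097]
 leg2
t [ 0.572 -0.116 -0.   ] w [-0.     0.    -0.097]
green len 94.2 grip [ 635.9 -190.3] psi 1.399 place [437.5 157. ]
t [-1.24   0.271  0.1  ] w [ 0.  -0.   0.2]
 leg1
t [ 0.514 -0.425 -0.   ] w [ 0.   0.  -0.1]
 leg2
t [ 0.574 -0.339 -0.   ] w [-0.   0.  -0.1]
```

Request:
jog_arm:
  plan:
    - {"tx": -0.166,"ty": -0.179,"tz": 0.6,"wx": 0,"wy": 0,"wz": -0.049,"claw": 0.5}
    - {"tx": -0.166,"ty": -0.179,"tz": 0.6,"wx": 0,"wy": 0,"wz": -0.049,"claw": 0.5}
    - {"tx": -0.166,"ty": -0.179,"tz": 0.6,"wx": 0,"wy": 0,"wz": -0.049,"claw": 0.5}
    - {"tx": -0.166,"ty": -0.179,"tz": 0.6,"wx": 0,"wy": 0,"wz": -0.049,"claw": 0.5}
    - {"tx": -0.166,"ty": -0.179,"tz": 0.6,"wx": 0,"wy": 0,"wz": -0.049,"claw": 0.5}
    - {"tx": -0.166,"ty": -0.179,"tz": 0.6,"wx": 0,"wy": 0,"wz": -0.049,"claw": 0.5}

```text
clock: 4.1
eef_pos: [440.1, -160.9, 120.3]
tool_rot: [-3.141, -0.0, 1.496]
force: [-0.2, -0.7, 1.3]
width: 43.0
gripper_force: 0.0
```

Run:
```python
from h import *
p,M=cam('wrist'); save(p,'w4.png'); print(ctrl.read_state()['eef_pos'])
for r in ctrl.trace(p,'red_mid')[:1]:
    P=pts(p,M,r['pixels']); P=P[P[:,2]>38]; print(r['score'],cv2.minAreaRect(P[:,:2].astype(np.float32)))
```

```text
[ 441.46778268 -161.01572478  121.22304288]
0.67 ((440.0198059082031, -159.5977783203125), (132.15972900390625, 43.51511001586914), 84.8392333984375)
```

View pics/w4.png

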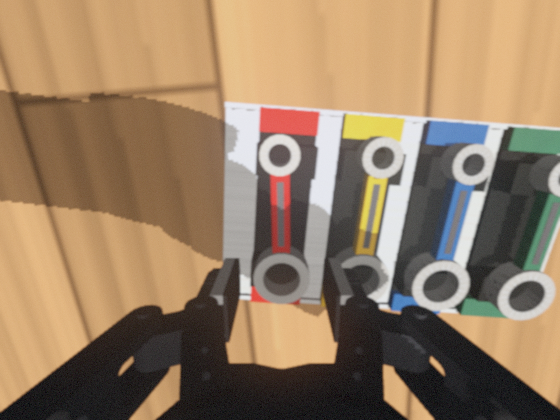

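The red rod is centred and upright between the fingers at column 280, so I'll descend, grip and lift.

Request:
jog_arm:
  plan:
    - {"tx": 0,"ty": 0,"tz": 0.15,"wx": 0,"wy": 0,"wz": 0,"claw": 0.5}
    - {"tx": 0,"ty": 0,"tz": 0.25,"wx": 0,"wy": 0,"wz": 0,"claw": 0.5}
    - {"tx": 0,"ty": 0,"tz": 0.327,"wx": 0,"wy": 0,"wz": 0,"claw": 0.5}
    - {"tx": 0,"ty": 0,"tz": 0.327,"wx": 0,"wy": 0,"wz": 0,"claw": 0.5}
    - {"tx": 0,"ty": 0,"tz": 0.327,"wx": 0,"wy": 0,"wz": 0,"claw": 1}
    - {"tx": 0,"ty": 0,"tz": 0.327,"wx": 0,"wy": 0,"wz": 0,"claw": 1}
    - {"tx": 0,"ty": 0,"tz": 0.327,"wx": 0,"wy": 0,"wz": 0,"claw": 1}
    - {"tx": 0,"ty": 0,"tz": 0.327,"wx": 0,"wy": 0,"wz": 0,"claw": 1}
    - {"tx": 0,"ty": 0,"tz": 0.327,"wx": 0,"wy": 0,"wz": 0,"claw": 1}
    - {"tx": 0,"ty": 0,"tz": 0.327,"wx": 0,"wy": 0,"wz": 0,"claw": 1}
    - {"tx": 0,"ty": 0,"tz": 0.327,"wx": 0,"wy": 0,"wz": 0,"claw": 1}

```text
clock: 5.3
eef_pos: [441.0, -161.2, 23.8]
tool_rot: [3.138, 0.001, 1.497]
force: [0.2, 0.8, 7.3]
width: 12.9
gripper_force: 59.0
```

Request:
jog_arm:
  plan:
    - {"tx": 0,"ty": 0,"tz": -0.1,"wx": 0,"wy": 0,"wz": 0,"claw": 1}
    - {"tx": 0,"ty": 0,"tz": -0.2,"wx": 0,"wy": 0,"wz": 0,"claw": 1}
    - {"tx": 0,"ty": 0,"tz": -0.32,"wx": 0,"wy": 0,"wz": 0,"claw": 1}
    - {"tx": 0,"ty": 0,"tz": -0.427,"wx": 0,"wy": 0,"wz": 0,"claw": 1}
    - {"tx": 0,"ty": 0,"tz": -0.427,"wx": 0,"wy": 0,"wz": 0,"claw": 1}

```text
clock: 5.8
eef_pos: [442.2, -161.9, 154.2]
tool_rot: [3.133, 0.002, 1.497]
force: [1.2, -1.0, -3.9]
width: 12.6
gripper_force: 60.0
```

Request:
jog_arm:
  plan:
    - {"tx": 0.1,"ty": 0.047,"tz": 0,"wx": 0,"wy": 0,"wz": -0.011,"claw": 1}
    - {"tx": 0.22,"ty": 0.1,"tz": 0,"wx": 0,"wy": 0,"wz": -0.025,"claw": 1}
    - {"tx": 0.34,"ty": 0.16,"tz": 0,"wx": 0,"wy": 0,"wz": -0.039,"claw": 1}
    - {"tx": 0.46,"ty": 0.215,"tz": 0,"wx": 0,"wy": 0,"wz": -0.052,"claw": 1}
    - {"tx": 0.599,"ty": 0.28,"tz": 0,"wx": 0,"wy": 0,"wz": -0.068,"claw": 1}
    - {"tx": 0.599,"ty": 0.28,"tz": 0,"wx": 0,"wy": 0,"wz": -0.068,"claw": 1}

```text
clock: 6.4
eef_pos: [539.3, 20.7, 149.0]
tool_rot: [3.14, -0.005, 1.615]
force: [-0.7, -0.0, -3.3]
width: 12.8
gripper_force: 59.9
```

Request:
jog_arm:
  plan:
    - {"tx": 0.12,"ty": 0.073,"tz": 0,"wx": 0,"wy": 0,"wz": -0.014,"claw": 1}
    - {"tx": 0.24,"ty": 0.146,"tz": 0,"wx": 0,"wy": 0,"wz": -0.028,"claw": 1}
    - {"tx": 0.36,"ty": 0.219,"tz": 0,"wx": 0,"wy": 0,"wz": -0.042,"claw": 1}
    - {"tx": 0.47,"ty": 0.285,"tz": 0,"wx": 0,"wy": 0,"wz": -0.056,"claw": 1}
    - {"tx": 0.565,"ty": 0.343,"tz": 0,"wx": 0,"wy": 0,"wz": -0.068,"claw": 1}
    - {"tx": 0.565,"ty": 0.343,"tz": 0,"wx": 0,"wy": 0,"wz": -0.068,"claw": 1}
    - {"tx": 0.565,"ty": 0.343,"tz": 0,"wx": 0,"wy": 0,"wz": -0.068,"claw": 1}

```text
clock: 7.1
eef_pos: [632.7, 185.5, 148.6]
tool_rot: [-3.139, 0.0, 1.712]
force: [0.4, -0.3, -4.5]
width: 12.3
gripper_force: 60.0
```

Run:
```python
from h import *
p,M=cam('wrist'); save(p,'w5.png'); print(ctrl.read_state()['eef_pos'])
```

```text
[632.70322621 183.85988034 148.89352975]
```

View pics/w5.png

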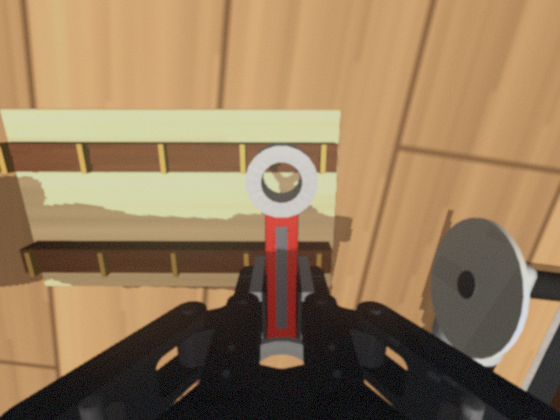

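The red rod is lined up between the last two nibs (242 and 323, rod at 282). I'll lower and release.

Request:
jog_arm:
  plan:
    - {"tx": 0,"ty": 0,"tz": 0.12,"wx": 0,"wy": 0,"wz": 0,"claw": 1}
    - {"tx": 0,"ty": 0,"tz": 0.24,"wx": 0,"wy": 0,"wz": 0,"claw": 1}
    - {"tx": 0,"ty": 0,"tz": 0.34,"wx": 0,"wy": 0,"wz": 0,"claw": 1}
    - {"tx": 0,"ty": 0,"tz": 0.39,"wx": 0,"wy": 0,"wz": 0,"claw": 1}
    - {"tx": 0,"ty": 0,"tz": 0.41,"wx": 0,"wy": 0,"wz": 0,"claw": 1}
    - {"tx": 0,"ty": 0,"tz": 0.421,"wx": 0,"wy": 0,"wz": 0,"claw": 1}
    - {"tx": 0,"ty": 0,"tz": 0.421,"wx": 0,"wy": 0,"wz": 0,"claw": 1}
    - {"tx": 0,"ty": 0,"tz": 0.421,"wx": 0,"wy": 0,"wz": 0,"claw": 1}

```text
clock: 7.95
eef_pos: [635.0, 184.9, 25.1]
tool_rot: [3.139, -0.0, 1.71]
force: [0.2, -0.3, -3.3]
width: 13.2
gripper_force: 60.0
```

Request:
jog_arm:
  plan:
    - {"tx": 0,"ty": 0,"tz": 0,"wx": 0,"wy": 0,"wz": 0,"claw": 0.5}
    - {"tx": 0,"ty": 0,"tz": 0,"wx": 0,"wy": 0,"wz": 0,"claw": 0.5}
    - {"tx": 0,"ty": 0,"tz": 0,"wx": 0,"wy": 0,"wz": 0,"claw": 0.5}
    - {"tx": 0,"ty": 0,"tz": 0,"wx": 0,"wy": 0,"wz": 0,"claw": 0.5}
    - {"tx": 0,"ty": 0,"tz": -0.1,"wx": 0,"wy": 0,"wz": 0,"claw": 0.5}
    - {"tx": 0,"ty": 0,"tz": -0.25,"wx": 0,"wy": 0,"wz": 0,"claw": 0.5}
    - {"tx": 0,"ty": 0,"tz": -0.421,"wx": 0,"wy": 0,"wz": 0,"claw": 0.5}
    - {"tx": 0,"ty": 0,"tz": -0.421,"wx": 0,"wy": 0,"wz": 0,"claw": 0.5}

```text
clock: 8.75
eef_pos: [638.9, 185.0, 157.4]
tool_rot: [3.128, -0.001, 1.71]
force: [1.5, 0.6, 0.5]
width: 42.4
gripper_force: 0.0
```

```bash
cat > chk.py <<'E'
from h import *
import sys
p,M=cam('wrist'); save(p,sys.argv[2])
B=np.array([535.5,171]);yb=.142; C=np.array([[np.cos(yb),np.sin(yb)],[-np.sin(yb),np.cos(yb)]])
print(ctrl.read_state()['eef_pos'])
for r in ctrl.trace(p,sys.argv[1]+'_mid')[:1]:
    P=pts(p,M,r['pixels']); P=P[P[:,2]>38]; q=cv2.minAreaRect(P[:,:2].astype(np.float32)); print(r['score'],q,'z',np.percentile(P[:,2],[5,50,95]).round(1),'rect centre in build frame (y=4 ideal at y_rod=0):',(C@(np.array(q[0])-B)).round(1))
E
python3 chk.py red w6.png
```

```text
[636.83275535 185.0391631  154.44497926]
0.71 ((631.7326049804688, 186.07830810546875), (43.56218338012695, 131.17633056640625), 12.246905326843262) z [42.8 48.  49.8] rect centre in build frame (y=4 ideal at y_rod=0): [97.4  1.3]
```

View pics/w6.png

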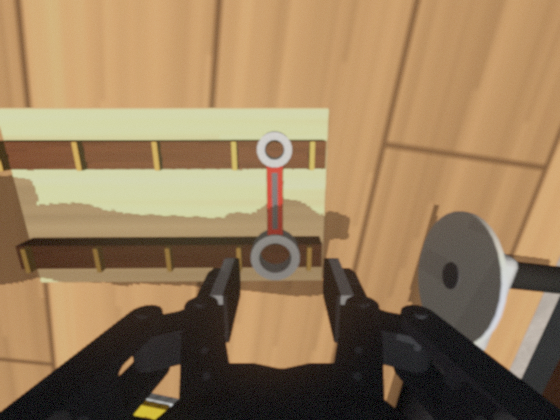

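Red lies squarely in the farthest place (rings at (275,148) and (275,255), between the nibs). Now the other legs.

Run:
```python
from h import *
yb=.142+np.pi/2
P=[('yellow',[505.8,-167.5],1.432,[633.5,185],[568.2,175.7]),('blue',[568.5,-177.4],1.407,[568.2,175.7],[502.8,166.3]),('green',[635.9,-190.3],1.399,[502.8,166.3],[437.5,157])]
for n,g,psi,a,b in P:
    m=[*(np.array(a)+g)/2,150]; print(n);row(m,(yb+psi)/2,[*a,150],yb);row([*g,110],psi,m,(yb+psi)/2)
```

```text
yellow
t [-0.551 -0.294 -0.   ] w [ 0.    -0.     0.089]
t [-0.587 -0.214  0.133] w [ 0.    -0.     0.089]
blue
t [-0.583 -0.083 -0.   ] w [-0.    -0.     0.097]
t [-0.588  0.007  0.133] w [ 0.    -0.     0.097]
green
t [-0.62   0.135  0.   ] w [ 0.  -0.   0.1]
t [-0.591  0.231  0.133] w [ 0.  -0.   0.1]
```

Request:
jog_arm:
  plan:
    - {"tx": -0.551,"ty": -0.294,"tz": 0,"wx": 0,"wy": 0,"wz": 0.089,"claw": 0.5}
    - {"tx": -0.551,"ty": -0.294,"tz": 0,"wx": 0,"wy": 0,"wz": 0.089,"claw": 0.5}
    - {"tx": -0.551,"ty": -0.294,"tz": 0,"wx": 0,"wy": 0,"wz": 0.089,"claw": 0.5}
    - {"tx": -0.551,"ty": -0.294,"tz": 0,"wx": 0,"wy": 0,"wz": 0.089,"claw": 0.5}
    - {"tx": -0.551,"ty": -0.294,"tz": 0,"wx": 0,"wy": 0,"wz": 0.089,"claw": 0.5}

```text
clock: 9.35
eef_pos: [566.1, 1.6, 149.0]
tool_rot: [-3.137, 0.004, 1.561]
force: [1.2, -0.2, 0.8]
width: 42.9
gripper_force: 0.0
```

Request:
jog_arm:
  plan:
    - {"tx": -0.587,"ty": -0.214,"tz": 0.133,"wx": 0,"wy": 0,"wz": 0.089,"claw": 0.5}
    - {"tx": -0.587,"ty": -0.214,"tz": 0.133,"wx": 0,"wy": 0,"wz": 0.089,"claw": 0.5}
    - {"tx": -0.587,"ty": -0.214,"tz": 0.133,"wx": 0,"wy": 0,"wz": 0.089,"claw": 0.5}
    - {"tx": -0.587,"ty": -0.214,"tz": 0.133,"wx": 0,"wy": 0,"wz": 0.089,"claw": 0.5}
    - {"tx": -0.587,"ty": -0.214,"tz": 0.133,"wx": 0,"wy": 0,"wz": 0.089,"claw": 0.5}
    - {"tx": -0.587,"ty": -0.214,"tz": 0.133,"wx": 0,"wy": 0,"wz": 0.089,"claw": 0.5}
    - {"tx": -0.587,"ty": -0.214,"tz": 0.133,"wx": 0,"wy": 0,"wz": 0.089,"claw": 0.5}

```text
clock: 10.05
eef_pos: [505.6, -165.4, 109.3]
tool_rot: [-3.14, -0.001, 1.433]
force: [-0.5, 0.4, -0.5]
width: 43.0
gripper_force: 0.0
```

```bash
python3 chk.py yellow w7.png
```

```text
[ 505.90825835 -165.18648442  109.53813773]
0.54 ((629.14453125, -193.03280639648438), (100.86797332763672, 116.94271087646484), 24.006986618041992) z [39.5 46.6 49.6] rect centre in build frame (y=4 ideal at y_rod=0): [  41.2 -373.6]
```

View pics/w7.png

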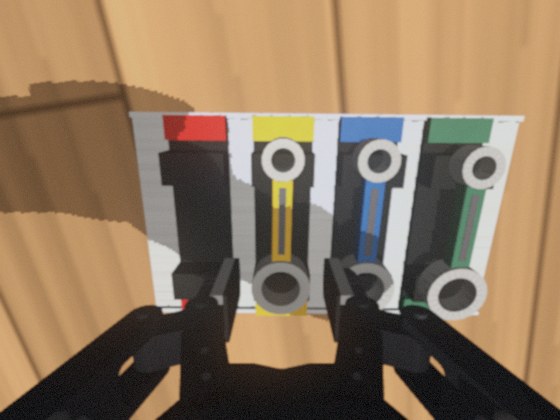

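Yellow is centred between the fingers (rings (283,160) and (281,286)). The network result was a false one, so I'll go by the picture. I'll grip yellow now.

Request:
jog_arm:
  plan:
    - {"tx": 0,"ty": 0,"tz": 0.14,"wx": 0,"wy": 0,"wz": 0,"claw": 0.5}
    - {"tx": 0,"ty": 0,"tz": 0.23,"wx": 0,"wy": 0,"wz": 0,"claw": 0.5}
    - {"tx": 0,"ty": 0,"tz": 0.293,"wx": 0,"wy": 0,"wz": 0,"claw": 0.5}
    - {"tx": 0,"ty": 0,"tz": 0.293,"wx": 0,"wy": 0,"wz": 0,"claw": 0.5}
    - {"tx": 0,"ty": 0,"tz": 0.293,"wx": 0,"wy": 0,"wz": 0,"claw": 1}
    - {"tx": 0,"ty": 0,"tz": 0.293,"wx": 0,"wy": 0,"wz": 0,"claw": 1}
    - {"tx": 0,"ty": 0,"tz": 0.293,"wx": 0,"wy": 0,"wz": 0,"claw": 1}
    - {"tx": 0,"ty": 0,"tz": 0.293,"wx": 0,"wy": 0,"wz": 0,"claw": 1}
    - {"tx": 0,"ty": 0,"tz": 0.293,"wx": 0,"wy": 0,"wz": 0,"claw": 1}
    - {"tx": 0,"ty": 0,"tz": 0.293,"wx": 0,"wy": 0,"wz": 0,"claw": 1}
    - {"tx": 0,"ty": 0,"tz": 0.293,"wx": 0,"wy": 0,"wz": 0,"claw": 1}

```text
clock: 11.25
eef_pos: [506.2, -167.1, 23.4]
tool_rot: [3.14, -0.0, 1.431]
force: [-0.8, 1.1, 6.2]
width: 12.9
gripper_force: 59.8
```

Request:
jog_arm:
  plan:
    - {"tx": 0,"ty": 0,"tz": -0.1,"wx": 0,"wy": 0,"wz": 0,"claw": 1}
    - {"tx": 0,"ty": 0,"tz": -0.2,"wx": 0,"wy": 0,"wz": 0,"claw": 1}
    - {"tx": 0,"ty": 0,"tz": -0.32,"wx": 0,"wy": 0,"wz": 0,"claw": 1}
    - {"tx": 0,"ty": 0,"tz": -0.427,"wx": 0,"wy": 0,"wz": 0,"claw": 1}
    - {"tx": 0,"ty": 0,"tz": -0.427,"wx": 0,"wy": 0,"wz": 0,"claw": 1}

```text
clock: 11.75
eef_pos: [507.8, -168.5, 154.2]
tool_rot: [3.134, 0.001, 1.431]
force: [0.8, -1.2, -3.3]
width: 12.8
gripper_force: 59.3
```

Request:
jog_arm:
  plan:
    - {"tx": 0.1,"ty": 0.004,"tz": 0,"wx": 0,"wy": 0,"wz": -0.015,"claw": 1}
    - {"tx": 0.22,"ty": 0.009,"tz": 0,"wx": 0,"wy": 0,"wz": -0.034,"claw": 1}
    - {"tx": 0.34,"ty": 0.014,"tz": 0,"wx": 0,"wy": 0,"wz": -0.052,"claw": 1}
    - {"tx": 0.46,"ty": 0.019,"tz": 0,"wx": 0,"wy": 0,"wz": -0.07,"claw": 1}
    - {"tx": 0.581,"ty": 0.024,"tz": 0,"wx": 0,"wy": 0,"wz": -0.089,"claw": 1}
    - {"tx": 0.581,"ty": 0.024,"tz": 0,"wx": 0,"wy": 0,"wz": -0.089,"claw": 1}

```text
clock: 12.35
eef_pos: [536.6, 11.8, 148.6]
tool_rot: [-3.139, -0.004, 1.581]
force: [0.6, -0.2, -2.3]
width: 13.0
gripper_force: 59.2
```

Request:
jog_arm:
  plan:
    - {"tx": 0.12,"ty": 0.022,"tz": 0,"wx": 0,"wy": 0,"wz": -0.019,"claw": 1}
    - {"tx": 0.24,"ty": 0.044,"tz": 0,"wx": 0,"wy": 0,"wz": -0.037,"claw": 1}
    - {"tx": 0.36,"ty": 0.066,"tz": 0,"wx": 0,"wy": 0,"wz": -0.056,"claw": 1}
    - {"tx": 0.48,"ty": 0.088,"tz": 0,"wx": 0,"wy": 0,"wz": -0.075,"claw": 1}
    - {"tx": 0.572,"ty": 0.105,"tz": 0,"wx": 0,"wy": 0,"wz": -0.089,"claw": 1}
    - {"tx": 0.572,"ty": 0.105,"tz": 0,"wx": 0,"wy": 0,"wz": -0.089,"claw": 1}
    - {"tx": 0.572,"ty": 0.105,"tz": 0,"wx": 0,"wy": 0,"wz": -0.089,"claw": 1}

```text
clock: 13.05
eef_pos: [567.3, 176.0, 149.0]
tool_rot: [-3.139, 0.001, 1.712]
force: [0.7, -0.0, -3.6]
width: 12.4
gripper_force: 59.2
```

Request:
jog_arm:
  plan:
    - {"tx": 0,"ty": 0,"tz": 0.12,"wx": 0,"wy": 0,"wz": 0,"claw": 1}
    - {"tx": 0,"ty": 0,"tz": 0.24,"wx": 0,"wy": 0,"wz": 0,"claw": 1}
    - {"tx": 0,"ty": 0,"tz": 0.34,"wx": 0,"wy": 0,"wz": 0,"claw": 1}
    - {"tx": 0,"ty": 0,"tz": 0.39,"wx": 0,"wy": 0,"wz": 0,"claw": 1}
    - {"tx": 0,"ty": 0,"tz": 0.41,"wx": 0,"wy": 0,"wz": 0,"claw": 1}
    - {"tx": 0,"ty": 0,"tz": 0.421,"wx": 0,"wy": 0,"wz": 0,"claw": 1}
    - {"tx": 0,"ty": 0,"tz": 0.421,"wx": 0,"wy": 0,"wz": 0,"claw": 1}
    - {"tx": 0,"ty": 0,"tz": 0.421,"wx": 0,"wy": 0,"wz": 0,"claw": 1}

```text
clock: 13.85
eef_pos: [569.3, 176.0, 25.2]
tool_rot: [3.139, -0.0, 1.71]
force: [-0.3, -0.8, -2.1]
width: 13.0
gripper_force: 59.1
```

Request:
jog_arm:
  plan:
    - {"tx": 0,"ty": 0,"tz": 0,"wx": 0,"wy": 0,"wz": 0,"claw": 0.5}
    - {"tx": 0,"ty": 0,"tz": 0,"wx": 0,"wy": 0,"wz": 0,"claw": 0.5}
    - {"tx": 0,"ty": 0,"tz": 0,"wx": 0,"wy": 0,"wz": 0,"claw": 0.5}
    - {"tx": 0,"ty": 0,"tz": 0,"wx": 0,"wy": 0,"wz": 0,"claw": 0.5}
    - {"tx": 0,"ty": 0,"tz": -0.1,"wx": 0,"wy": 0,"wz": 0,"claw": 0.5}
    - {"tx": 0,"ty": 0,"tz": -0.25,"wx": 0,"wy": 0,"wz": 0,"claw": 0.5}
    - {"tx": 0,"ty": 0,"tz": -0.421,"wx": 0,"wy": 0,"wz": 0,"claw": 0.5}
    - {"tx": 0,"ty": 0,"tz": -0.421,"wx": 0,"wy": 0,"wz": 0,"claw": 0.5}

```text
clock: 14.65
eef_pos: [572.8, 176.3, 156.8]
tool_rot: [3.13, -0.002, 1.71]
force: [2.0, -0.3, -0.5]
width: 42.6
gripper_force: 0.0
```

```bash
python3 chk.py yellow w8.png
```

```text
[570.90074336 176.31800825 154.1739428 ]
0.6 ((569.1627807617188, 176.85792541503906), (43.41035079956055, 132.10231018066406), 7.77781867980957) z [43.3 47.9 49.8] rect centre in build frame (y=4 ideal at y_rod=0): [34.2  1. ]
```

Request:
jog_arm:
  plan:
    - {"tx": -0.583,"ty": -0.083,"tz": 0,"wx": 0,"wy": 0,"wz": 0.097,"claw": 0.5}
    - {"tx": -0.583,"ty": -0.083,"tz": 0,"wx": 0,"wy": 0,"wz": 0.097,"claw": 0.5}
    - {"tx": -0.583,"ty": -0.083,"tz": 0,"wx": 0,"wy": 0,"wz": 0.097,"claw": 0.5}
    - {"tx": -0.583,"ty": -0.083,"tz": 0,"wx": 0,"wy": 0,"wz": 0.097,"claw": 0.5}
    - {"tx": -0.583,"ty": -0.083,"tz": 0,"wx": 0,"wy": 0,"wz": 0.097,"claw": 0.5}

```text
clock: 15.25
eef_pos: [566.6, -7.1, 149.3]
tool_rot: [-3.139, 0.003, 1.549]
force: [0.3, -0.3, 0.6]
width: 42.6
gripper_force: 0.0
```

Request:
jog_arm:
  plan:
    - {"tx": -0.588,"ty": 0.007,"tz": 0.133,"wx": 0,"wy": 0,"wz": 0.097,"claw": 0.5}
    - {"tx": -0.588,"ty": 0.007,"tz": 0.133,"wx": 0,"wy": 0,"wz": 0.097,"claw": 0.5}
    - {"tx": -0.588,"ty": 0.007,"tz": 0.133,"wx": 0,"wy": 0,"wz": 0.097,"claw": 0.5}
    - {"tx": -0.588,"ty": 0.007,"tz": 0.133,"wx": 0,"wy": 0,"wz": 0.097,"claw": 0.5}
    - {"tx": -0.588,"ty": 0.007,"tz": 0.133,"wx": 0,"wy": 0,"wz": 0.097,"claw": 0.5}
    - {"tx": -0.588,"ty": 0.007,"tz": 0.133,"wx": 0,"wy": 0,"wz": 0.097,"claw": 0.5}
    - {"tx": -0.588,"ty": 0.007,"tz": 0.133,"wx": 0,"wy": 0,"wz": 0.097,"claw": 0.5}

```text
clock: 15.95
eef_pos: [567.9, -174.5, 109.5]
tool_rot: [-3.14, -0.002, 1.408]
force: [-0.2, 0.2, 0.4]
width: 43.0
gripper_force: 0.0
```

```bash
python3 chk.py blue w9.png
```

```text
[ 568.09655587 -174.43384356  109.8483504 ]
0.86 ((566.3406982421875, -175.10775756835938), (132.09983825683594, 43.66205596923828), 83.08757781982422) z [42.2 47.9 49.7] rect centre in build frame (y=4 ideal at y_rod=0): [ -18.5 -347. ]
```

View pics/w9.png

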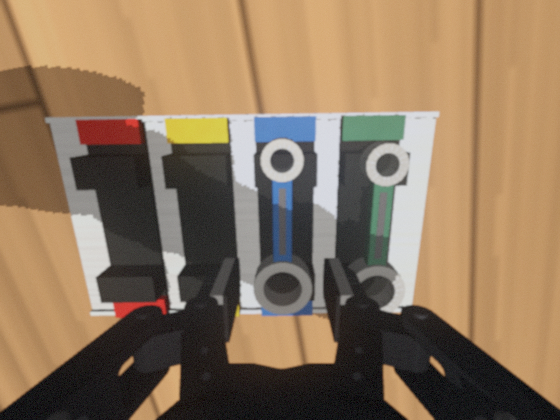

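Yellow is placed well, and blue is centred between the fingers (rings (283,160) and (283,287)).

Request:
jog_arm:
  plan:
    - {"tx": 0,"ty": 0,"tz": 0.14,"wx": 0,"wy": 0,"wz": 0,"claw": 0.5}
    - {"tx": 0,"ty": 0,"tz": 0.23,"wx": 0,"wy": 0,"wz": 0,"claw": 0.5}
    - {"tx": 0,"ty": 0,"tz": 0.293,"wx": 0,"wy": 0,"wz": 0,"claw": 0.5}
    - {"tx": 0,"ty": 0,"tz": 0.293,"wx": 0,"wy": 0,"wz": 0,"claw": 0.5}
    - {"tx": 0,"ty": 0,"tz": 0.293,"wx": 0,"wy": 0,"wz": 0,"claw": 1}
    - {"tx": 0,"ty": 0,"tz": 0.293,"wx": 0,"wy": 0,"wz": 0,"claw": 1}
    - {"tx": 0,"ty": 0,"tz": 0.293,"wx": 0,"wy": 0,"wz": 0,"claw": 1}
    - {"tx": 0,"ty": 0,"tz": 0.293,"wx": 0,"wy": 0,"wz": 0,"claw": 1}
    - {"tx": 0,"ty": 0,"tz": 0.293,"wx": 0,"wy": 0,"wz": 0,"claw": 1}
    - {"tx": 0,"ty": 0,"tz": 0.293,"wx": 0,"wy": 0,"wz": 0,"claw": 1}
    - {"tx": 0,"ty": 0,"tz": 0.293,"wx": 0,"wy": 0,"wz": 0,"claw": 1}

```text
clock: 17.15
eef_pos: [568.9, -177.1, 23.9]
tool_rot: [3.139, -0.0, 1.406]
force: [-0.8, 1.0, 6.8]
width: 12.8
gripper_force: 59.6
```

Request:
jog_arm:
  plan:
    - {"tx": 0,"ty": 0,"tz": -0.1,"wx": 0,"wy": 0,"wz": 0,"claw": 1}
    - {"tx": 0,"ty": 0,"tz": -0.2,"wx": 0,"wy": 0,"wz": 0,"claw": 1}
    - {"tx": 0,"ty": 0,"tz": -0.32,"wx": 0,"wy": 0,"wz": 0,"claw": 1}
    - {"tx": 0,"ty": 0,"tz": -0.427,"wx": 0,"wy": 0,"wz": 0,"claw": 1}
    - {"tx": 0,"ty": 0,"tz": -0.427,"wx": 0,"wy": 0,"wz": 0,"claw": 1}

```text
clock: 17.65
eef_pos: [570.4, -178.6, 154.9]
tool_rot: [3.133, 0.001, 1.406]
force: [0.4, 0.1, -3.8]
width: 12.7
gripper_force: 59.5
```

Request:
jog_arm:
  plan:
    - {"tx": 0.1,"ty": -0.037,"tz": 0,"wx": 0,"wy": 0,"wz": -0.018,"claw": 1}
    - {"tx": 0.22,"ty": -0.081,"tz": 0,"wx": 0,"wy": 0,"wz": -0.039,"claw": 1}
    - {"tx": 0.34,"ty": -0.126,"tz": 0,"wx": 0,"wy": 0,"wz": -0.06,"claw": 1}
    - {"tx": 0.45,"ty": -0.166,"tz": 0,"wx": 0,"wy": 0,"wz": -0.08,"claw": 1}
    - {"tx": 0.547,"ty": -0.202,"tz": 0,"wx": 0,"wy": 0,"wz": -0.097,"claw": 1}
    - {"tx": 0.547,"ty": -0.202,"tz": 0,"wx": 0,"wy": 0,"wz": -0.097,"claw": 1}

```text
clock: 18.25
eef_pos: [532.7, 1.2, 148.9]
tool_rot: [-3.137, -0.004, 1.566]
force: [0.3, -0.7, -3.9]
width: 12.7
gripper_force: 59.4
```

Request:
jog_arm:
  plan:
    - {"tx": 0.12,"ty": -0.024,"tz": 0,"wx": 0,"wy": 0,"wz": -0.02,"claw": 1}
    - {"tx": 0.24,"ty": -0.049,"tz": 0,"wx": 0,"wy": 0,"wz": -0.041,"claw": 1}
    - {"tx": 0.36,"ty": -0.073,"tz": 0,"wx": 0,"wy": 0,"wz": -0.061,"claw": 1}
    - {"tx": 0.48,"ty": -0.097,"tz": 0,"wx": 0,"wy": 0,"wz": -0.081,"claw": 1}
    - {"tx": 0.572,"ty": -0.116,"tz": 0,"wx": 0,"wy": 0,"wz": -0.097,"claw": 1}
    - {"tx": 0.572,"ty": -0.116,"tz": 0,"wx": 0,"wy": 0,"wz": -0.097,"claw": 1}
    - {"tx": 0.572,"ty": -0.116,"tz": 0,"wx": 0,"wy": 0,"wz": -0.097,"claw": 1}

```text
clock: 18.95
eef_pos: [501.8, 166.6, 149.7]
tool_rot: [-3.14, 0.001, 1.712]
force: [-0.6, -1.3, -2.5]
width: 12.8
gripper_force: 59.4
```

Request:
jog_arm:
  plan:
    - {"tx": 0,"ty": 0,"tz": 0.12,"wx": 0,"wy": 0,"wz": 0,"claw": 1}
    - {"tx": 0,"ty": 0,"tz": 0.24,"wx": 0,"wy": 0,"wz": 0,"claw": 1}
    - {"tx": 0,"ty": 0,"tz": 0.34,"wx": 0,"wy": 0,"wz": 0,"claw": 1}
    - {"tx": 0,"ty": 0,"tz": 0.39,"wx": 0,"wy": 0,"wz": 0,"claw": 1}
    - {"tx": 0,"ty": 0,"tz": 0.41,"wx": 0,"wy": 0,"wz": 0,"claw": 1}
    - {"tx": 0,"ty": 0,"tz": 0.421,"wx": 0,"wy": 0,"wz": 0,"claw": 1}
    - {"tx": 0,"ty": 0,"tz": 0.421,"wx": 0,"wy": 0,"wz": 0,"claw": 1}
    - {"tx": 0,"ty": 0,"tz": 0.421,"wx": 0,"wy": 0,"wz": 0,"claw": 1}

```text
clock: 19.75
eef_pos: [503.3, 166.5, 25.1]
tool_rot: [3.14, -0.0, 1.71]
force: [-0.6, -0.3, -3.2]
width: 12.8
gripper_force: 59.4
```

Request:
jog_arm:
  plan:
    - {"tx": 0,"ty": 0,"tz": 0,"wx": 0,"wy": 0,"wz": 0,"claw": 0.5}
    - {"tx": 0,"ty": 0,"tz": 0,"wx": 0,"wy": 0,"wz": 0,"claw": 0.5}
    - {"tx": 0,"ty": 0,"tz": 0,"wx": 0,"wy": 0,"wz": 0,"claw": 0.5}
    - {"tx": 0,"ty": 0,"tz": 0,"wx": 0,"wy": 0,"wz": 0,"claw": 0.5}
    - {"tx": 0,"ty": 0,"tz": -0.1,"wx": 0,"wy": 0,"wz": 0,"claw": 0.5}
    - {"tx": 0,"ty": 0,"tz": -0.25,"wx": 0,"wy": 0,"wz": 0,"claw": 0.5}
    - {"tx": 0,"ty": 0,"tz": -0.421,"wx": 0,"wy": 0,"wz": 0,"claw": 0.5}
    - {"tx": 0,"ty": 0,"tz": -0.421,"wx": 0,"wy": 0,"wz": 0,"claw": 0.5}

```text
clock: 20.55
eef_pos: [506.4, 167.3, 156.2]
tool_rot: [3.131, -0.002, 1.71]
force: [0.8, -0.0, -1.0]
width: 42.6
gripper_force: 0.0
```

```bash
python3 chk.py blue w10.png
```

```text
[504.69193214 167.33832692 153.8814123 ]
0.79 ((499.3248291015625, 167.50033569335938), (44.01388931274414, 131.27735900878906), 12.917856216430664) z [43.1 48.  49.8] rect centre in build frame (y=4 ideal at y_rod=0): [-36.3   1.7]
```

Request:
jog_arm:
  plan:
    - {"tx": -0.62,"ty": 0.135,"tz": 0,"wx": 0,"wy": 0,"wz": 0.1,"claw": 0.5}
    - {"tx": -0.62,"ty": 0.135,"tz": 0,"wx": 0,"wy": 0,"wz": 0.1,"claw": 0.5}
    - {"tx": -0.62,"ty": 0.135,"tz": 0,"wx": 0,"wy": 0,"wz": 0.1,"claw": 0.5}
    - {"tx": -0.62,"ty": 0.135,"tz": 0,"wx": 0,"wy": 0,"wz": 0.1,"claw": 0.5}
    - {"tx": -0.62,"ty": 0.135,"tz": 0,"wx": 0,"wy": 0,"wz": 0.1,"claw": 0.5}

```text
clock: 21.15
eef_pos: [569.0, -20.2, 149.6]
tool_rot: [3.141, 0.005, 1.543]
force: [0.2, -0.3, 0.7]
width: 42.6
gripper_force: 0.0
```

Request:
jog_arm:
  plan:
    - {"tx": -0.591,"ty": 0.231,"tz": 0.133,"wx": 0,"wy": 0,"wz": 0.1,"claw": 0.5}
    - {"tx": -0.591,"ty": 0.231,"tz": 0.133,"wx": 0,"wy": 0,"wz": 0.1,"claw": 0.5}
    - {"tx": -0.591,"ty": 0.231,"tz": 0.133,"wx": 0,"wy": 0,"wz": 0.1,"claw": 0.5}
    - {"tx": -0.591,"ty": 0.231,"tz": 0.133,"wx": 0,"wy": 0,"wz": 0.1,"claw": 0.5}
    - {"tx": -0.591,"ty": 0.231,"tz": 0.133,"wx": 0,"wy": 0,"wz": 0.1,"claw": 0.5}
    - {"tx": -0.591,"ty": 0.231,"tz": 0.133,"wx": 0,"wy": 0,"wz": 0.1,"claw": 0.5}
    - {"tx": -0.591,"ty": 0.231,"tz": 0.133,"wx": 0,"wy": 0,"wz": 0.1,"claw": 0.5}

```text
clock: 21.85
eef_pos: [633.8, -188.1, 109.3]
tool_rot: [-3.139, -0.002, 1.398]
force: [0.2, 0.6, -0.6]
width: 42.9
gripper_force: 0.0
```

```bash
python3 chk.py green w11.png
```

```text
[ 634.17164736 -187.76271195  109.78625257]
0.72 ((637.5020751953125, -189.82565307617188), (132.71966552734375, 43.798770904541016), 79.81973266601562) z [42.4 48.  49.7] rect centre in build frame (y=4 ideal at y_rod=0): [  49.9 -371.6]
```

View pics/w11.png

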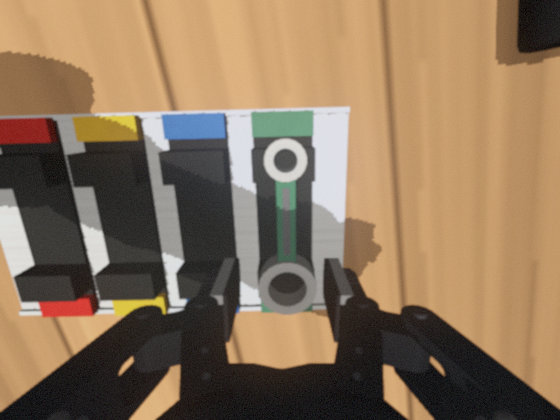

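Green is between the fingers (rings (286,160) and (288,286)), and blue sits in its place. I'll grip green.

Request:
jog_arm:
  plan:
    - {"tx": 0,"ty": 0.003,"tz": 0.14,"wx": 0,"wy": 0,"wz": 0,"claw": 0.5}
    - {"tx": 0,"ty": 0.003,"tz": 0.23,"wx": 0,"wy": 0,"wz": 0,"claw": 0.5}
    - {"tx": 0,"ty": 0.003,"tz": 0.293,"wx": 0,"wy": 0,"wz": 0,"claw": 0.5}
    - {"tx": 0,"ty": 0.003,"tz": 0.293,"wx": 0,"wy": 0,"wz": 0,"claw": 0.5}
    - {"tx": 0,"ty": 0.003,"tz": 0.293,"wx": 0,"wy": 0,"wz": 0,"claw": 1}
    - {"tx": 0,"ty": 0.003,"tz": 0.293,"wx": 0,"wy": 0,"wz": 0,"claw": 1}
    - {"tx": 0,"ty": 0.003,"tz": 0.293,"wx": 0,"wy": 0,"wz": 0,"claw": 1}
    - {"tx": 0,"ty": 0.003,"tz": 0.293,"wx": 0,"wy": 0,"wz": 0,"claw": 1}
    - {"tx": 0,"ty": 0.003,"tz": 0.293,"wx": 0,"wy": 0,"wz": 0,"claw": 1}
    - {"tx": 0,"ty": 0.003,"tz": 0.293,"wx": 0,"wy": 0,"wz": 0,"claw": 1}
    - {"tx": 0,"ty": 0.003,"tz": 0.293,"wx": 0,"wy": 0,"wz": 0,"claw": 1}

```text
clock: 23.05
eef_pos: [636.8, -190.6, 24.5]
tool_rot: [3.139, -0.0, 1.396]
force: [-0.2, 0.8, 6.7]
width: 12.9
gripper_force: 59.8
```

Request:
jog_arm:
  plan:
    - {"tx": 0,"ty": 0,"tz": -0.1,"wx": 0,"wy": 0,"wz": 0,"claw": 1}
    - {"tx": 0,"ty": 0,"tz": -0.2,"wx": 0,"wy": 0,"wz": 0,"claw": 1}
    - {"tx": 0,"ty": 0,"tz": -0.32,"wx": 0,"wy": 0,"wz": 0,"claw": 1}
    - {"tx": 0,"ty": 0,"tz": -0.427,"wx": 0,"wy": 0,"wz": 0,"claw": 1}
    - {"tx": 0,"ty": 0,"tz": -0.427,"wx": 0,"wy": 0,"wz": 0,"claw": 1}

```text
clock: 23.55
eef_pos: [638.0, -192.1, 155.6]
tool_rot: [3.133, 0.001, 1.396]
force: [1.1, -1.2, -4.1]
width: 12.9
gripper_force: 59.3
```

Request:
jog_arm:
  plan:
    - {"tx": 0.09,"ty": -0.075,"tz": 0,"wx": 0,"wy": 0,"wz": -0.018,"claw": 1}
    - {"tx": 0.19,"ty": -0.158,"tz": 0,"wx": 0,"wy": 0,"wz": -0.037,"claw": 1}
    - {"tx": 0.29,"ty": -0.241,"tz": 0,"wx": 0,"wy": 0,"wz": -0.056,"claw": 1}
    - {"tx": 0.39,"ty": -0.325,"tz": 0,"wx": 0,"wy": 0,"wz": -0.076,"claw": 1}
    - {"tx": 0.47,"ty": -0.391,"tz": 0,"wx": 0,"wy": 0,"wz": -0.091,"claw": 1}
    - {"tx": 0.514,"ty": -0.428,"tz": 0,"wx": 0,"wy": 0,"wz": -0.1,"claw": 1}
    - {"tx": 0.514,"ty": -0.428,"tz": 0,"wx": 0,"wy": 0,"wz": -0.1,"claw": 1}

```text
clock: 24.25
eef_pos: [533.8, -13.4, 149.8]
tool_rot: [-3.138, -0.002, 1.557]
force: [-0.2, -0.1, -3.3]
width: 12.8
gripper_force: 59.5
```

Request:
jog_arm:
  plan:
    - {"tx": 0.11,"ty": -0.065,"tz": 0,"wx": 0,"wy": 0,"wz": -0.019,"claw": 1}
    - {"tx": 0.23,"ty": -0.136,"tz": 0,"wx": 0,"wy": 0,"wz": -0.04,"claw": 1}
    - {"tx": 0.35,"ty": -0.207,"tz": 0,"wx": 0,"wy": 0,"wz": -0.061,"claw": 1}
    - {"tx": 0.46,"ty": -0.272,"tz": 0,"wx": 0,"wy": 0,"wz": -0.08,"claw": 1}
    - {"tx": 0.574,"ty": -0.339,"tz": 0,"wx": 0,"wy": 0,"wz": -0.1,"claw": 1}
    - {"tx": 0.574,"ty": -0.339,"tz": 0,"wx": 0,"wy": 0,"wz": -0.1,"claw": 1}
    - {"tx": 0.574,"ty": -0.339,"tz": 0,"wx": 0,"wy": 0,"wz": -0.1,"claw": 1}

```text
clock: 24.95
eef_pos: [438.0, 157.4, 150.7]
tool_rot: [3.14, 0.001, 1.711]
force: [0.4, -0.1, -2.8]
width: 12.9
gripper_force: 59.5
```

Request:
jog_arm:
  plan:
    - {"tx": 0,"ty": 0,"tz": 0.12,"wx": 0,"wy": 0,"wz": 0,"claw": 1}
    - {"tx": 0,"ty": 0,"tz": 0.24,"wx": 0,"wy": 0,"wz": 0,"claw": 1}
    - {"tx": 0,"ty": 0,"tz": 0.34,"wx": 0,"wy": 0,"wz": 0,"claw": 1}
    - {"tx": 0,"ty": 0,"tz": 0.39,"wx": 0,"wy": 0,"wz": 0,"claw": 1}
    - {"tx": 0,"ty": 0,"tz": 0.41,"wx": 0,"wy": 0,"wz": 0,"claw": 1}
    - {"tx": 0,"ty": 0,"tz": 0.421,"wx": 0,"wy": 0,"wz": 0,"claw": 1}
    - {"tx": 0,"ty": 0,"tz": 0.421,"wx": 0,"wy": 0,"wz": 0,"claw": 1}
    - {"tx": 0,"ty": 0,"tz": 0.421,"wx": 0,"wy": 0,"wz": 0,"claw": 1}

```text
clock: 25.75
eef_pos: [438.3, 157.3, 25.3]
tool_rot: [3.139, 0.0, 1.71]
force: [-0.7, 0.7, -4.7]
width: 12.1
gripper_force: 59.6
```

Request:
jog_arm:
  plan:
    - {"tx": 0,"ty": 0,"tz": 0,"wx": 0,"wy": 0,"wz": 0,"claw": 0.5}
    - {"tx": 0,"ty": 0,"tz": 0,"wx": 0,"wy": 0,"wz": 0,"claw": 0.5}
    - {"tx": 0,"ty": 0,"tz": 0,"wx": 0,"wy": 0,"wz": 0,"claw": 0.5}
    - {"tx": 0,"ty": 0,"tz": 0,"wx": 0,"wy": 0,"wz": 0,"claw": 0.5}
    - {"tx": 0,"ty": 0,"tz": -0.1,"wx": 0,"wy": 0,"wz": 0,"claw": 0.5}
    - {"tx": 0,"ty": 0,"tz": -0.25,"wx": 0,"wy": 0,"wz": 0,"claw": 0.5}
    - {"tx": 0,"ty": 0,"tz": -0.421,"wx": 0,"wy": 0,"wz": 0,"claw": 0.5}
    - {"tx": 0,"ty": 0,"tz": -0.7,"wx": 0,"wy": 0,"wz": 0,"claw": 0.5}
    - {"tx": 0,"ty": 0,"tz": -0.8,"wx": 0,"wy": 0,"wz": 0,"claw": 0.5}
    - {"tx": 0,"ty": 0,"tz": -0.8,"wx": 0,"wy": 0,"wz": 0,"claw": 0.5}
    - {"tx": 0,"ty": 0,"tz": -0.8,"wx": 0,"wy": 0,"wz": 0,"claw": 0.5}

```text
clock: 26.85
eef_pos: [438.6, 158.3, 267.2]
tool_rot: [3.136, -0.003, 1.711]
force: [0.1, 0.5, 0.3]
width: 42.7
gripper_force: 0.0
```

```bash
python3 chk.py green w12.png
```

```text
[437.33419756 158.07315393 265.39205324]
0.96 ((439.0620422363281, 158.81365966796875), (42.613365173339844, 131.84597778320312), 6.901733875274658) z [44.1 48.1 49.9] rect centre in build frame (y=4 ideal at y_rod=0): [-97.2   1.6]
```

View pics/w12.png

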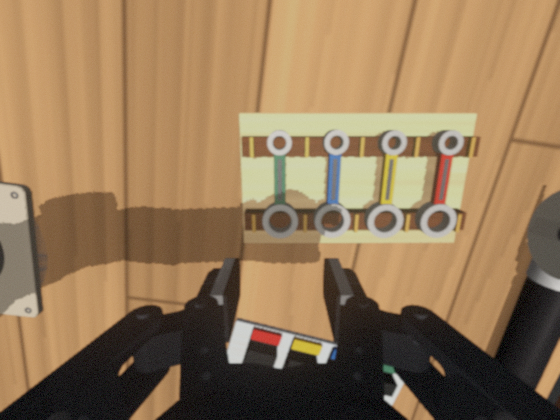

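The picture shows green, blue, yellow and red from near to far (columns 280, 335, 390 and 445). All four lie flat between the nibs on both rails, so I'll hand in.

```bash
python3 -c "
from cell import ctrl
print(ctrl.finish_job())"
```

```text
the job is handed in; nothing more can be done
None
```

All four rods lie flat on the build rack in reverse order (green, blue, yellow, red from near to far), and I handed the job in at about 27 s; the hand-in returned no verdict.

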